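# Snap the cover onto the case with the rock

### The job

Two identical open specimen cases stand on the desk; one has a rock sample in it. Take the loose cover by the rib on its top, set it squarely on the case that holds the rock, and press it straight down until both clip arms have snapped under the rim and the cover is fully home, then let go of it. Lower it on, do not drop it.

Things in the scene. Friction and masses are not known exactly. Their poses are not given: they have to be found in the camera images.
- cover_grip (a point): Loose grey cover, 0.15 kg, a 110 (x) by 94 mm (y) cap standing on its two clip arms. Point: centre of the rib on top (60 mm along x, 16 thick along y, 44 high: grip across y), 22 mm above the top plate, 46 above the cap's lower edge, 85.5 above the desk at the start. z up. The stiff sprung arms hang on the +y and -y sides; tips flared, 39.5 mm below the lower edge. Same either way round.
- rock_case_rim (a point): White open case with the rock in it, fixed. Point: centre of the opening at rim-top level, 46 mm above the desk. Rim 114 mm along x, 86 along y, 5 thick; the arms snap under its two long edges. Cover x goes along this x, either way; up to 5 mm error along y is taken up. Arms touch when cover_grip is about 65 mm above this point, pressing takes 10 to 20 N, home is 46 mm above.
- empty_case_rim (a point): The second white case, the same in every way but empty, fixed to the desk; it stays uncovered. Point: centre of its opening, level with the top of its rim, 46 mm above the desk; same axes.
- rock: The pale rock sample, 34 x 44 x 35 mm, lying loose on the firm grey pad (top 26 mm below the rim top) in its case, where it stays; its top stands about 9 mm above the rim; origin at its underside.
Mind the look-alikes: they are no part of the job. Leave any orange look-alike of the rock alone.

How it is judged:
By the outcome, as a careful person would: the job done as asked, in the order asked, and still so for the second after the job is handed in, with the robot touching nothing.
It also fails if it takes over 38 s, if anything falls off the work surface, if the arm or the gripper's body presses on something with over 40 N, if the wrist force passes 120 N, or if a joint passes its speed limit or range.

### The arm

A 6-joint arm with a two-finger parallel gripper is mounted at the origin on a cart in front of the work surface, level with it; the furniture and walls round the work are solid. World frame = base frame: x ahead of the robot, y to its left, z up, the work surface at z = 0. Lengths are in m, angles in degrees, forces in N, time in s.
With the tool pointing down it reaches from about 0.4 to 0.825 m from the base axis. Payload 7 kg.
Tool frame: the origin (TCP) lies between the finger pads; the fingertips stand 25 mm ahead of it and the grasp point (between the pads) lies 6 mm ahead of it; z points along the fingers, y is the line along which they close (so a half turn about z gives the same grasp; the last joint's range is limited). The gripper opens to 88 mm and grips with 3 to 60 N. Pads are 19 mm wide; open, the fingers measure 130 mm over their backs; the gripper's body (78 mm by 193 mm) begins 47 mm behind the grasp point.
Start: joints at [-47.492, 20.546, 0.682, 0, -70.136, -16.507], TCP at [0.296, -0.607, 0.252] pointing down, gripper open.
Joint ranges: [-176.03, 176.03], [-82.01, 121.73], [-58.28, 71.71], [-173.87, 95.51], [-174.79, -0.11], [-173.66, 173.66]. Speed limits (degrees/s): [136.94, 136.94, 172.46, 180, 180, 180].

### API

Orientations are given as [roll, pitch, yaw] about the fixed x, y, z axes, in that order (R = Rz(yaw) Ry(pitch) Rx(roll)).
In Python, from plant import r gives the robot as it stands.
- The arm moves only by the shell command python3 -m crank 'ROWS' [FORCE]. ROWS is JSON, a list of rows, each a list of 3 entries, a list of its own where there are three numbers: the turn, a rotation vector about the tool's x, y, z in degrees, then the shift along the tool's x, y, z in cm, then the closure, from -1 (fully open) to 1 (shut). In form: [[[wx, wy, wz], [dx, dy, dz], fingers], ...]. A call has 1 to 8 rows; each row shifts and turns the commanded pose from where the row before left it, along the tool's axes as they then stand; what a row does not reach is not made up. A row lasts 1/10 s, in which the tool goes at most 50 mm and 8.59 degrees, less where a joint would pass 70% of its speed; a pose out of reach is approached as far as the arm can. A call with a gripper value outside its range is refused whole. The fingers move at their own pace and stop on an object; FORCE is the grip in N (left out, the last holds). Time passes only in rows, so rows that do not move let the fingers close. It gives the time, the measured TCP pose, the force, the opening and the grip force at its end, in the units of the state.
- r.get_state(): the state, without advancing time (a new reading comes with each control period).
- r.capture(name): name is "scene" or "top" or "wrist"; returns a dict with "color" (400x640x3 uint8, red, green, blue), "range_z" (400x640 float32, m along the optical axis (not along the pixel's ray), 0 where there is no reading), "intrinsics" (3x3 intrinsics, pixels), "world_from_camera" (4x4, takes a point from camera to world coordinates); the wrist camera has in their place "hand_eye" (4x4, takes a point from camera to tool coordinates, whose origin is the TCP and whose axes are the flange's). Camera axes: x right, y down, z forward; pixel columns grow to the right and rows downward; lengths in m; the calibration is good to about 2 mm. A picture is of the moment at which its call begins: read the wrist's pose just before it.
- r.close_job(): hands the job in; it is judged then, once.
The state is a dict: "time_s": time; "joints": joint angles; "qd": joint speeds; "joint_torque": joint torques, N m; "tcp_pos": TCP position; "eef_rot": TCP orientation; "contact_force": force on the tool from outside, world axes, zero at the start; "moment": the same for the moment, N m; "gripper_width": finger opening in m; "gripper_force": force on a finger pad.
Only numpy, scipy, OpenCV 4.12 (cv2) and the standard library are available. Lean on these libraries where they do the work, as an engineer would, in place of code of your own. Each camera call takes 0.05 s, during which the arm holds its last target. There are 200 camera calls.

## Working session

There is one attempt and no reset: what is moved stays moved. The work goes in short steps, Python scripts to look and compute and a shell command to move; the robot and the scene stay as the last step left them, time stands still between calls to the robot, and variables do not carry over. Pictures are saved under pics/ and viewed, at most 10 in all, crops included, and the job is handed in when it is done.

```bash
mkdir -p pics; python3 - <<'E'
from plant import r
import cv2,numpy as np
s=r.get_state();print(s['time_s'],s['tcp_pos'],s['eef_rot'],s['contact_force'])
for n in("top","scene"):
    c=r.capture(n);np.savez(f'{n}.npz',**{k:np.array(v) for k,v in c.items()})
    cv2.imwrite(f'pics/{n}.png',c['color'][...,::-1]);print(n,np.array(c['world_from_camera']).round(3).tolist())
E
```

```text
0.0 [ 0.29570134 -0.60629146  0.25061776] [ 1.79905493e+02 -7.91639317e-03 -1.54006466e+02] [ 0.25802945 -0.01513536 -0.08222509]
top [[0.002, -0.99, 0.139, 0.381], [-1.0, -0.002, -0.003, 0.036], [0.003, -0.139, -0.99, 1.154], [0.0, 0.0, 0.0, 1.0]]
scene [[0.713, -0.383, 0.587, -0.206], [-0.701, -0.372, 0.609, -0.686], [-0.015, -0.846, -0.534, 0.72], [0.0, 0.0, 0.0, 1.0]]
```

View pics/top.png

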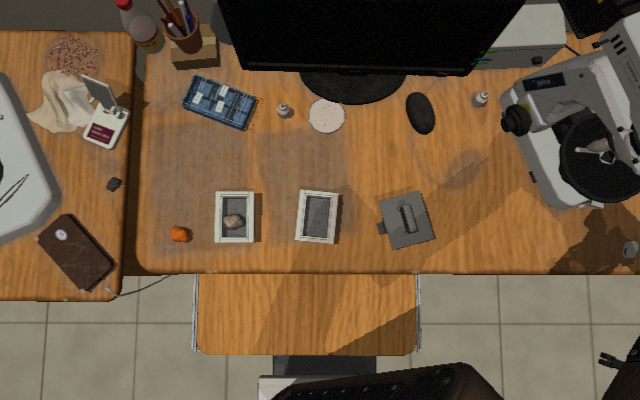

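View pics/scene.png

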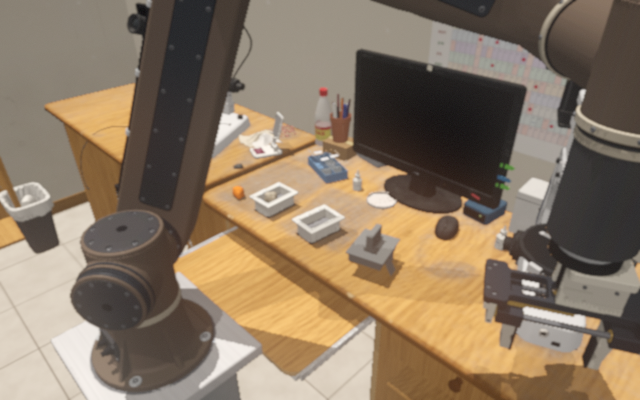

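Top view: the rock case is at pixel (235,217), the empty case at (318,216), the cover with its rib at (407,220), and the orange decoy at (180,234). The scene view agrees.

```bash
cat > h.py <<'E'
import numpy as np,cv2
def ray(px,K,T,z):
    px=np.atleast_2d(px).astype(float)
    d=(np.c_[px,np.ones(len(px))]@np.linalg.inv(K).T)@T[:3,:3].T
    return T[:3,3]+d*((z-T[2,3])/d[:,2])[:,None]
def rect(mask,K,T,z,near=None):
    cs,_=cv2.findContours(mask.astype(np.uint8),cv2.RETR_EXTERNAL,cv2.CHAIN_APPROX_NONE)
    c=max(cs,key=cv2.contourArea)
    w=ray(c[:,0],K,T,z)
    return cv2.minAreaRect((w[:,:2]*1000).astype(np.float32)),len(c)
E
python3 - <<'E'
from h import *
c=np.load('top.npz');I=c['color'].astype(int);K=c['intrinsics'];T=c['world_from_camera'];D=c['range_z']
v,u=np.mgrid[:400,:640]
P=np.stack([u,v,np.ones_like(u)],-1)@np.linalg.inv(K).T*D[...,None]@T[:3,:3].T+T[:3,3]
Z=P[...,2]
def box(a,b,c_,d):
    m=np.zeros((400,640),bool);m[b:d,a:c_]=1;return m
sat=I.max(-1)-I.min(-1)
for n,b in(("rock",box(205,180,265,252)),("empty",box(285,180,350,252))):
    m=b&(I.min(-1)>150)&(sat<50)
    print(n,rect(m,K,T,.046),np.median(Z[m]), np.median(P[m],0))
b=box(375,182,445,258)
print('cover z hist',np.histogram(Z[b],bins=[-.02,.02,.05,.056,.062,.068,.075,.09,.1,.104,.108,.112,.12]))
for n,lo,hi,z in(("plate",.05,.08,.0635),("rib",.095,.125,.1075)):
    m=b&(Z>lo)&(Z<hi); print(n,rect(m,K,T,z),np.median(P[m],0))
m=b&(sat<30);print('grey',rect(m,K,T,.0635))
E
```

```text
rock (((500.2044982910156, 213.96568298339844), (109.60554504394531, 81.30520629882812), 1.1224262714385986), 171) 0.04456881188227324 [0.49694874 0.21195104 0.04456881]
empty (((501.65496826171875, 34.85450744628906), (77.24646759033203, 111.7505874633789), 84.10365295410156), 232) 0.04429462408426532 [0.51710349 0.06354752 0.04429462]
cover z hist (array([3075,   16,   10, 1024,  853,   30,   33,   31,   59,  138,   29,
          0]), array([-0.02 ,  0.02 ,  0.05 ,  0.056,  0.062,  0.068,  0.075,  0.09 ,
        0.1  ,  0.104,  0.108,  0.112,  0.12 ]))
plate (((492.1022644042969, -161.17831420898438), (109.64985656738281, 97.22084045410156), 15.463397979736328), 178) [ 0.49111013 -0.15692189  0.06180578]
rib (((491.74237060546875, -160.880859375), (59.45349884033203, 17.662105560302734), 15.461631774902344), 64) [ 0.49148868 -0.16112902  0.10541825]
grey (((489.8040466308594, -153.75079345703125), (109.51714324951172, 111.82080078125), 15.05239200592041), 185)
```

Heights and sizes match the given ones: cover grip at about (0.492, -0.161) with yaw 15.5°, rock case at about (0.500, 0.214). I'm moving above the cover now.

```bash
python3 -m crank '[[[0,0,5.25],[0,0,0],-1],[[0,0,5.25],[0,0,0],-1],[[0,0,0],[-2,3.87,0],-1],[[0,0,0],[-2,3.87,0],-1],[[0,0,0],[-2,3.87,0],-1],[[0,0,0],[-2,3.87,0],-1],[[0,0,0],[-2,3.87,0],-1],[[0,0,0],[-2,3.87,0],-1]]'
python3 -m crank '[[[0,0,0],[-3.12,2.4,0],-1],[[0,0,0],[-3.12,2.4,0],-1],[[0,0,0],[-3.12,2.4,0],-1],[[0,0,0],[-3.12,2.4,0],-1],[[0,0,0],[-3.12,2.4,0],-1],[[0,0,0],[-3.12,2.4,0],-1],[[0,0,0],[0,0,0],-1],[[0,0,0],[0,0,0],-1]]'
cat >> h.py <<'E'
from scipy.spatial.transform import Rotation as R
def wrist(r,name):
    s=r.get_state();c=r.capture('wrist')
    W=np.eye(4);W[:3,:3]=R.from_euler('xyz',s['eef_rot'],degrees=True).as_matrix();W[:3,3]=s['tcp_pos']
    T=W@np.array(c['hand_eye']);K=np.array(c['intrinsics']);I=c['color']
    cv2.imwrite(f'pics/{name}.png',I[...,::-1]);np.savez(name+'.npz',I=I,D=c['range_z'],K=K,T=T,W=W)
    return s
def world(D,K,T):
    v,u=np.mgrid[:400,:640]
    return np.stack([u,v,np.ones_like(u)],-1)@np.linalg.inv(K).T*D[...,None]@T[:3,:3].T+T[:3,3]
E
python3 - <<'E'
from plant import r
from h import *
s=wrist(r,'w1');print(s['time_s'],s['tcp_pos'],s['eef_rot'])
c=np.load('w1.npz');D=c['D'];P=world(D,c['K'],c['T']);Z=P[...,2]
ok=(D>0)&(abs(P[...,0]-.492)<.09)&(abs(P[...,1]+.161)<.09)
for n,lo,hi,z in(("plate",.05,.08,.0635),("rib",.1,.115,.1075)):
    m=ok&(Z>lo)&(Z<hi); print(n,rect(m,c['K'],c['T'],z),np.median(P[m],0))
E
```

```text
time_s: 0.9
tcp_pos: [0.3493, -0.3491, 0.2513]
eef_rot: [180.0, -0.0, -164.5]
contact_force: [0.4, 1.0, -0.8]
gripper_width: 0.0875
gripper_force: 0.0
time_s: 1.7
tcp_pos: [0.4914, -0.1613, 0.251]
eef_rot: [180.0, -0.1, -164.4]
contact_force: [-0.7, 0.2, 0.2]
gripper_width: 0.0876
gripper_force: 0.0
1.7 [ 0.49140826 -0.16128412  0.25102433] [ 1.79976592e+02 -6.60679021e-02 -1.64392149e+02]
plate (((491.8358154296875, -161.83688354492188), (109.13215637207031, 96.19103240966797), 15.60490608215332), 422) [ 0.48530926 -0.16587788  0.06335035]
rib (((491.1867370605469, -161.78079223632812), (59.65708923339844, 16.443532943725586), 15.14499568939209), 169) [ 0.48993776 -0.16221398  0.10701734]
```

View pics/w1.png

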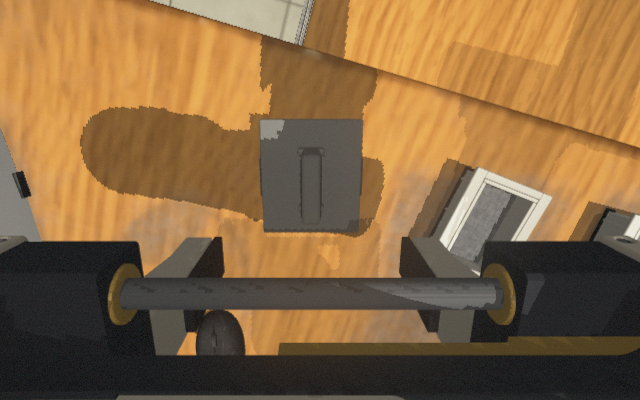

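The wrist view shows the cover at pixel (312,175), square to the fingers, and the measured centre agrees within 1 mm. Lowering and gripping.

```bash
python3 -m crank '[[[0,0,0],[0,0,4.5],-1],[[0,0,0],[0,0,4.5],-1],[[0,0,0],[0,0,4],-1],[[0,0,0],[0,0,2],-1],[[0,0,0],[0,0,0.8],-1],[[0,0,0],[0,0,0],-1],[[0,0,0],[0,0,0],-1]]'
python3 -m crank '[[[0,0,0],[0,0,0],1],[[0,0,0],[0,0,0],1],[[0,0,0],[0,0,0],1],[[0,0,0],[0,0,0],1],[[0,0,0],[0,0,0],1],[[0,0,0],[0,0,0],1],[[0,0,0],[0,0,0],1],[[0,0,0],[0,0,0],1]]' 55
```

```text
time_s: 2.45
tcp_pos: [0.492, -0.1626, 0.0947]
eef_rot: [-180.0, 0.1, -164.5]
contact_force: [0.3, -0.8, 0.2]
gripper_width: 0.0878
gripper_force: 0.0
time_s: 3.25
tcp_pos: [0.4913, -0.162, 0.0935]
eef_rot: [180.0, -0.0, -164.5]
contact_force: [-0.1, -0.1, -0.3]
gripper_width: 0.0292
gripper_force: 0.0
```

```bash
python3 -m crank '[[[0,0,0],[0,0,0],1],[[0,0,0],[0,0,0],1],[[0,0,0],[0,0,0],1],[[0,0,0],[0,0,0],1],[[0,0,0],[0,0,0],1]]'
python3 -m crank '[[[0,0,0],[0,0,-1],1],[[0,0,0],[0,0,-2],1],[[0,0,0],[0,0,-3],1],[[0,0,0],[0,0,-4],1],[[0,0,0],[0,0,-4],1],[[0,0,0],[0,0,-2],1],[[0,0,0],[0,0,0],1],[[0,0,0],[0,0,0],1]]'
```

```text
time_s: 3.75
tcp_pos: [0.4913, -0.162, 0.0935]
eef_rot: [180.0, -0.0, -164.5]
contact_force: [0.5, -0.5, 0.2]
gripper_width: 0.0158
gripper_force: 55.0
time_s: 4.55
tcp_pos: [0.491, -0.1619, 0.2538]
eef_rot: [180.0, 0.0, -164.5]
contact_force: [-0.7, -1.0, -2.7]
gripper_width: 0.0161
gripper_force: 55.0
```

```bash
python3 -m crank '[[[0,0,7.2],[0,0,0],1],[[0,0,7.2],[0,0,0],1],[[0,0,0],[-0.26,4.44,0],1],[[0,0,0],[-0.26,4.44,0],1],[[0,0,0],[-0.26,4.44,0],1],[[0,0,0],[-0.26,4.44,0],1],[[0,0,0],[-0.26,4.44,0],1],[[0,0,0],[0,0,0],1]]'
python3 -m crank '[[[0,0,0],[0,0,0],1],[[0,0,0],[0,0,0],1]]'
python3 - <<'E'
from plant import r
from h import *
s=wrist(r,'w2');print(s['time_s'],s['tcp_pos'],s['eef_rot'])
c=np.load('w2.npz');D=c['D'];P=world(D,c['K'],c['T']);Z=P[...,2]
m=(D>0)&(abs(P[...,0]-.5)<.08)&(abs(P[...,1]-.214)<.07)&(Z>.038)&(Z<.054)
print(rect(m,c['K'],c['T'],.046),np.median(P[m],0))
I=c['I'].astype(int);m2=m&(I.min(-1)>110)
print(rect(m2,c['K'],c['T'],.046))
m=(D>0)&(abs(P[...,0]-s['tcp_pos'][0])<.09)&(abs(P[...,1]-s['tcp_pos'][1])<.09)
for n,lo,hi,z in(("plate",.214,.234,s['tcp_pos'][2]-.030),):
    k=m&(Z>lo)&(Z<hi); print(n,rect(k,c['K'],c['T'],z),np.median(P[k],0))
E
```

```text
time_s: 5.35
tcp_pos: [0.4996, 0.064, 0.252]
eef_rot: [-180.0, -0.1, -178.7]
contact_force: [-0.5, -0.8, -2.1]
gripper_width: 0.0154
gripper_force: 55.0
time_s: 5.55
tcp_pos: [0.4995, 0.0595, 0.2525]
eef_rot: [-179.9, -0.1, -178.9]
contact_force: [-0.4, -0.5, -1.5]
gripper_width: 0.0153
gripper_force: 55.0
5.55 [0.49945683 0.05950718 0.25251457] [-1.79946198e+02 -1.19738299e-01 -1.78906791e+02]
(((499.5821838378906, 212.58102416992188), (113.6723861694336, 86.51725769042969), 0.2305232286453247), 390) [0.49120539 0.21517995 0.04586679]
(((499.58221435546875, 212.5909881591797), (113.68655395507812, 86.48522186279297), 0.2531643211841583), 390)
plate (((470.1678771972656, 58.68143081665039), (49.535499572753906, 94.62568664550781), 1.1155617237091064), 651) [0.46664216 0.05845592 0.22237241]
```

View pics/w2.png

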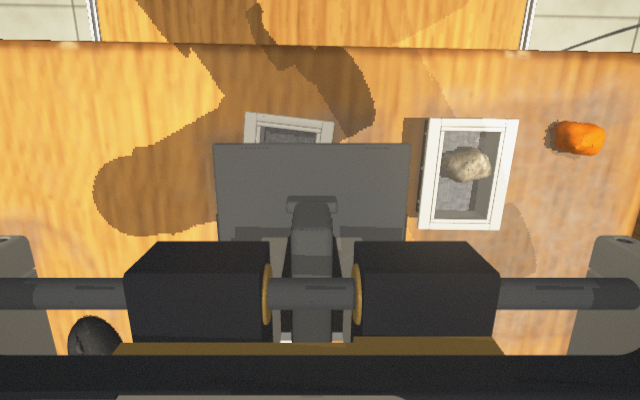

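The rim measures 113.7 × 86.5 mm at z = 0.046, which confirms it. The rock is at pixel (467,163) in the case on the right, and the cover is held level and square. Moving over that case.

```bash
python3 -m crank '[[[0,0,0.7],[0,0,0],1],[[0,0,0],[-0.02,3.84,0],1],[[0,0,0],[-0.02,3.84,0],1],[[0,0,0],[-0.02,3.84,0],1],[[0,0,0],[-0.01,3.83,0],1],[[0,0,0],[0,0,2],1],[[0,0,0],[0,0,2],1],[[0,0,0],[0,0,0],1]]'
python3 -m crank '[[[0,0,0],[0,0,2],1],[[0,0,0],[0,0,2],1],[[0,0,0],[0,0,2],1],[[0,0,0],[0,0,0.8],1],[[0,0,0],[0,0,0],1],[[0,0,0],[0,0,0],1],[[0,0,0],[0,0,0],1]]' 60
python3 - <<'E'
from plant import r
from h import *
s=wrist(r,'w3');print(s['tcp_pos'],s['eef_rot'])
c=r.capture('top');cv2.imwrite('pics/t3.png',cv2.resize(c['color'][150:270,170:340,::-1],None,fx=4,fy=4))
E
```

```text
time_s: 6.4
tcp_pos: [0.4984, 0.2122, 0.2109]
eef_rot: [-179.8, -0.2, -179.7]
contact_force: [-0.2, -0.6, -2.1]
gripper_width: 0.0159
gripper_force: 55.0
time_s: 7.1
tcp_pos: [0.5005, 0.214, 0.1469]
eef_rot: [179.9, 0.1, -179.6]
contact_force: [0.4, 0.4, -2.5]
gripper_width: 0.0156
gripper_force: 60.0
[0.50045123 0.2139821  0.14688622] [ 1.79933758e+02  9.63189551e-02 -1.79604353e+02]
```

View pics/w3.png

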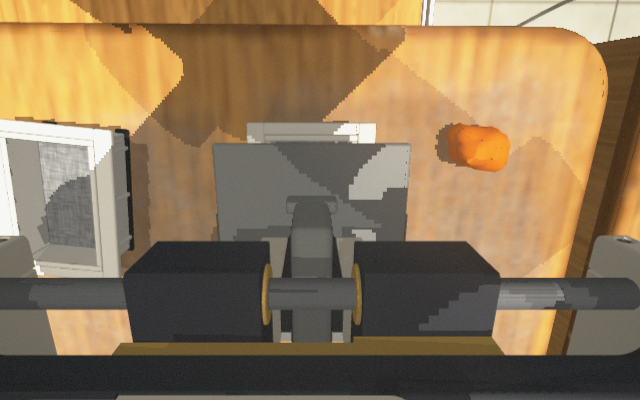

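The case's front rim (columns 247–376) is centred and parallel under the cover's front edge (214–410). Lowering to just short of contact, then pressing.

```bash
python3 -m crank '[[[0,0,0],[0,0,1],1],[[0,0,0],[0,0,0.8],1],[[0,0,0],[0,0,0.4],1],[[0,0,0],[0,0,0.2],1],[[0,0,0],[0,0,0],1],[[0,0,0],[0,0,0],1]]'
python3 -m crank '[[[0,0,0],[0,0,0.2],1],[[0,0,0],[0,0,0.2],1],[[0,0,0],[0,0,0.2],1],[[0,0,0],[0,0,0.2],1],[[0,0,0],[0,0,0],1],[[0,0,0],[0,0,0],1]]'
```

```text
time_s: 7.8
tcp_pos: [0.4998, 0.2137, 0.1216]
eef_rot: [-180.0, 0.0, -179.6]
contact_force: [0.9, -0.3, -2.3]
gripper_width: 0.016
gripper_force: 60.0
time_s: 8.4
tcp_pos: [0.5, 0.2138, 0.1136]
eef_rot: [180.0, 0.0, -179.6]
contact_force: [1.4, -0.5, -0.7]
gripper_width: 0.0157
gripper_force: 60.0
```

```bash
python3 -m crank '[[[0,0,0],[0,0,0.2],1],[[0,0,0],[0,0,0.2],1],[[0,0,0],[0,0,0.1],1],[[0,0,0],[0,0,0],1]]'
python3 -m crank '[[[0,0,0],[0,0,0.2],1],[[0,0,0],[0,0,0.2],1],[[0,0,0],[0,0,0.1],1],[[0,0,0],[0,0,0],1]]'
python3 -m crank '[[[0,0,0],[0,0,0.2],1],[[0,0,0],[0,0,0.1],1],[[0,0,0],[0,0,0],1]]'
```

```text
time_s: 8.8
tcp_pos: [0.5001, 0.214, 0.1089]
eef_rot: [180.0, 0.1, -179.6]
contact_force: [2.0, 0.0, -0.1]
gripper_width: 0.0156
gripper_force: 60.0
time_s: 9.2
tcp_pos: [0.4989, 0.213, 0.1025]
eef_rot: [-179.9, -0.1, -179.6]
contact_force: [0.3, 0.1, -6.2]
gripper_width: 0.0156
gripper_force: 60.0
time_s: 9.5
tcp_pos: [0.4997, 0.2137, 0.1005]
eef_rot: [-180.0, -0.0, -179.6]
contact_force: [0.3, -0.1, -0.8]
gripper_width: 0.016
gripper_force: 60.0
```

```bash
python3 -m crank '[[[0,0,0],[0,0,0.1],1],[[0,0,0],[0,0,0],1],[[0,0,0],[0,0,0],1]]'
python3 -m crank '[[[0,0,0],[0,0,0.1],1],[[0,0,0],[0,0,0],1],[[0,0,0],[0,0,0],1]]'
```

```text
time_s: 9.8
tcp_pos: [0.4999, 0.2138, 0.1001]
eef_rot: [180.0, 0.0, -179.6]
contact_force: [-1.2, -1.2, 2.9]
gripper_width: 0.0156
gripper_force: 60.0
time_s: 10.1
tcp_pos: [0.5, 0.2138, 0.1]
eef_rot: [180.0, 0.1, -179.6]
contact_force: [-6.1, -0.7, 14.1]
gripper_width: 0.0157
gripper_force: 60.0
```

It hits a firm stop at TCP z = 0.100, the predicted home height. One more millimetre to make sure, then relieve and take a picture before letting go.

```bash
python3 -m crank '[[[0,0,0],[0,0,0.1],1],[[0,0,0],[0,0,0],1],[[0,0,0],[0,0,0],1]]'
python3 -m crank '[[[0,0,0],[0,0,-0.2],1],[[0,0,0],[0,0,0],1],[[0,0,0],[0,0,0],1]]'
python3 -m crank '[[[0,0,0],[0,0,0],-1],[[0,0,0],[0,0,0],-1],[[0,0,0],[0,0,0],-1],[[0,0,0],[0,0,0],-1],[[0,0,0],[0,0,0],-1],[[0,0,0],[0,0,0],-1],[[0,0,0],[0,0,0],-1],[[0,0,0],[0,0,0],-1]]'
```

```text
time_s: 10.4
tcp_pos: [0.5, 0.2138, 0.1]
eef_rot: [180.0, 0.1, -179.5]
contact_force: [-9.7, -3.3, 24.0]
gripper_width: 0.0155
gripper_force: 60.0
time_s: 10.7
tcp_pos: [0.5, 0.2139, 0.1]
eef_rot: [180.0, 0.0, -179.6]
contact_force: [-3.3, 0.3, 7.3]
gripper_width: 0.0158
gripper_force: 60.0
time_s: 11.5
tcp_pos: [0.4997, 0.2137, 0.0996]
eef_rot: [180.0, 0.0, -179.6]
contact_force: [0.2, -0.2, -0.2]
gripper_width: 0.0738
gripper_force: 0.0
```

Rising, then checking the height, tilt and clips.

```bash
python3 -m crank '[[[0,0,0],[0,0,0],-1],[[0,0,0],[0,0,-2],-1],[[0,0,0],[0,0,-4],-1],[[0,0,0],[0,0,-4],-1],[[0,0,0],[0,0,-4],-1],[[0,0,0],[0,0,-2],-1],[[0,0,0],[0,0,0],-1],[[0,0,0],[0,0,0],-1]]'
python3 - <<'E'
from plant import r
from h import *
s=wrist(r,'w4');print(s['time_s'],s['tcp_pos'],s['contact_force'])
c=np.load('w4.npz');D=c['D'];P=world(D,c['K'],c['T']);Z=P[...,2]
ok=(D>0)&(abs(P[...,0]-.5)<.08)&(abs(P[...,1]-.213)<.07)
m=ok&(Z>.06)&(Z<.085);print('plate',rect(m,c['K'],c['T'],.07),np.median(Z[m]))
q=P[m];A=np.c_[q[:,:2]-[.5,.213],np.ones(len(q))];f=np.linalg.lstsq(A,q[:,2],rcond=None)[0];print('slopes,z',f)
m=ok&(Z>.09)&(Z<.14);print('rib',rect(m,c['K'],c['T'],.114),np.median(Z[m]))
c=r.capture('scene');cv2.imwrite('pics/s4.png',cv2.resize(c['color'][150:260,190:420,::-1],None,fx=3,fy=3))
E
```

```text
time_s: 12.3
tcp_pos: [0.4995, 0.2137, 0.2597]
eef_rot: [179.9, 0.0, -179.6]
contact_force: [0.9, 0.3, -0.7]
gripper_width: 0.0875
gripper_force: 0.0
12.3 [0.49953435 0.21368142 0.25968088] [ 0.91451654  0.31107844 -0.7038551 ]
plate (((500.57269287109375, 213.84878540039062), (107.95343017578125, 96.2129135131836), 0.3768370449542999), 418) 0.06990755004806015
slopes,z [-0.00119501  0.00063206  0.07000987]
rib (((498.4097595214844, 214.01040649414062), (16.281042098999023, 61.64902877807617), 89.97332763671875), 172) 0.11354925800630988
```

View pics/s4.png

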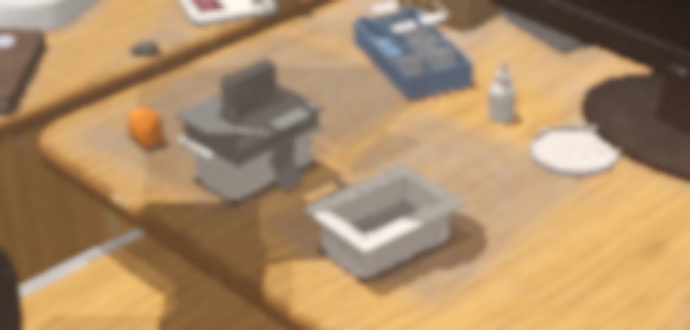

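View pics/w4.png

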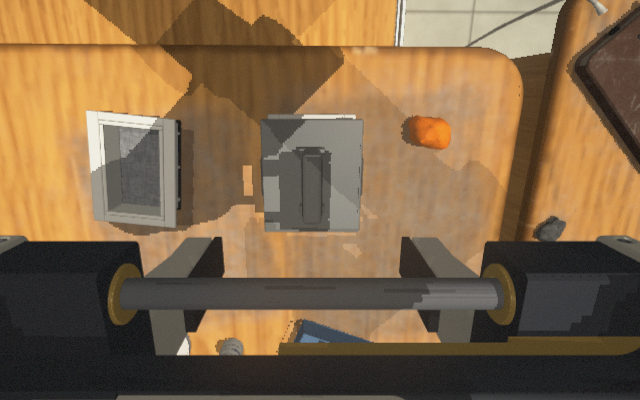

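The cover (pixel 312,175 in the wrist view) sits level on the rock case with its plate at z = 0.0700, exactly the home height. The scene view shows the clip arm down over the rim, and the empty case is open.

```bash
python3 -c "
from plant import r
print(r.close_job())"
```

```text
the job is handed in; nothing more can be done
None
```

The cover is clipped on the case with the rock: level, at its home height (plate measured at 70 mm) and let go of; the job was handed in at about 12 s, with no verdict returned.

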